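Sweep the counted nuts off the counting tray into their bin

TASK

Sweep all four hex nuts along the counting tray with the fingertips, pushing them over its open lip, so that they drop into the cardboard bin below. Do not pick the nuts up. The bush belongs to another order: leave it standing where it is on the tray, and leave the bin, the filter and the tape in their places.

Things in the scene. Friction and masses are not known exactly. Their poses are not given: they have to be found in the camera images.
- tray: grey sheet-steel counting tray on legs, bolted to the bench. Origin: on the bench under its middle; z up, x points out over the lip, y across. In this frame (mm): flat floor, top at z = 60, between a back rim at x = -170 and side rims at y = +-125; from x = 105 to 165 two slanting upright cheeks narrow it to y = +-68. Rims and cheeks stand 26 above the floor and end at the open lip.
- lip (a point): middle of the tray's open discharge lip, on its edge at floor height (60 mm above the bench), 188 mm from the tray's origin along the tray's x. The mouth here is 136 mm wide; parts pushed past it drop into the bin.
- bin: loose open cardboard shelf bin with a green front, 260 mm long (x), 158 mm wide (y), 4 mm walls, 0.35 kg, standing on the bench under the lip. Origin: centre of its underside; x points from its low front (45 mm high, tucked about 30 mm under the lip) to its back (100 mm high); its sides slope up to 100 mm from 30 to 110 mm behind the front.
- nut1: steel hex nut (M20), 30 mm across flats, 34.6 mm across corners, 16 mm high, about 0.06 kg, lying flat on the tray floor at the start; one of four alike. Origin: centre of its underside; z up through the hole.
- nut2: steel hex nut (M20), 30 mm across flats, 34.6 mm across corners, 16 mm high, about 0.06 kg, lying flat on the tray floor at the start; one of four alike. Origin: centre of its underside; z up through the hole.
- nut3: steel hex nut (M20), 30 mm across flats, 34.6 mm across corners, 16 mm high, about 0.06 kg, lying flat on the tray floor at the start; one of four alike. Origin: centre of its underside; z up through the hole.
- nut4: steel hex nut (M20), 30 mm across flats, 34.6 mm across corners, 16 mm high, about 0.06 kg, lying flat on the tray floor at the start; one of four alike. Origin: centre of its underside; z up through the hole.
- bush: bronze pivot bush, a plain tube of 40 mm outside and 28 mm inside diameter, 40 mm high, 0.22 kg, standing upright on the tray floor among the nuts. Origin: centre of its underside.
- filter: white spin-on filter canister, 80 mm diameter, 100 mm high, standing on the bench behind the tray's back rim. Origin: centre of its underside.
- tape: roll of brown packing tape lying flat on the bench beside the bin, 104 mm diameter, 48 mm high. Origin: centre of its underside.

How it is judged:
By the outcome, as a careful person would: the job done as asked, in the order asked, and still so for the second after the job is handed in, with the robot touching nothing.
It also fails if it takes over 72 s, if anything falls off the work surface, if the arm or the gripper's body presses on something with over 40 N, if the wrist force passes 120 N, or if a joint passes its speed limit or range.

ROBOT

A 6-joint arm with a two-finger parallel gripper is mounted at the origin on the work surface. World frame = base frame: x ahead of the robot, y to its left, z up, the work surface at z = 0. Lengths are in m, angles in rad, forces in N, time in s.
With the tool pointing down it reaches from about 0.375 to 0.9 m from the base axis. Payload 3.1 kg.
Tool frame: the origin (TCP) lies midway between the tips of the shut fingers; the grasp point (between the pads) lies 19 mm behind it; z points along the fingers, y is the line along which they close (so a half turn about z gives the same grasp; the last joint's range is limited). The gripper opens to 87 mm and grips with 3 to 60 N. Pads are 19 mm wide; open, the fingers measure 117 mm over their backs; the gripper's body (75 mm by 190 mm) begins 51 mm behind the grasp point.
Start: joints at [1.008, 0.527, 1.433, -0, 1.181, -0.178], TCP at [0.234, 0.58, 0.223] pointing down, gripper open.
Joint ranges: [-3.08, 3.08], [-0.75, 2.2], [0.22, 2.44], [-1.43, 4.57], [0, 2.65], [-2.85, 2.85]. Speed limits (rad/s): [2.79, 2.79, 3.14, 3.14, 3.14, 3.14].

INTERFACE

Orientations are given as a unit quaternion [x, y, z, w].
In Python, from rig import status, imaging, order gives the robot as it stands.
- The arm moves only by the tool arm_command, never from a script. Its argument "deltas" is one flat list of numbers, 5 for each row, row after row: the opening, from -1 (shut) to 1 (fully open), so that 0 is half open, then the shift along the tool's x, y, z in m, then the turn about the tool's z in rad. In form: [gripper, tx, ty, tz, roll, gripper, tx, ty, tz, roll, ...]. A call has 1 to 12 rows; each row shifts and turns the commanded pose from where the row before left it, along the tool's axes as they then stand; what a row does not reach is not made up. A row lasts 1/8 s, in which the tool goes at most 62.5 mm and 10.7 degrees, less where a joint would pass 70% of its speed; a pose out of reach is approached as far as the arm can. A call with a gripper value outside its range is refused whole. The fingers move at their own pace and stop on an object; "newtons" is the grip in N (left out, the last holds). Time passes only in rows, so rows that do not move let the fingers close. It gives the time, the measured TCP pose, the force, the opening and the grip force at its end, in the units of the state.
- status.get_obs(): the state, without advancing time (a new reading comes with each control period).
- imaging.camera(name): name is "scene" or "top"; returns (picture, depth): 420x560x3 uint8, red, green, blue; 420x560 float32, m along the optical axis (not along the pixel's ray), 0 where there is no reading.
- imaging.camera_params(name): a dict with "intrinsics" (3x3 intrinsics, pixels), "k1" (the pictures are not rectified: a ray, as slopes to the right and down, at radius r is drawn at 1 + k1 r^2 times it, then the intrinsics apply), "camera_from_world" (4x4, takes a point from world to camera coordinates). Camera axes: x right, y up, looking along -z (the intrinsics and any distortion apply to the point x, -y, -z); pixel columns grow to the right and rows downward; lengths in m; the calibration is good to about 2 mm. A picture is of the moment at which its call begins. camera_params takes no time and is no camera call.
- order.hand_in(): hands the job in; it is judged then, once.
The state is a dict: "time": time; "q": joint angles; "joint_velocities": joint speeds; "joint_torque": joint torques, N m; "position": TCP position; "tool_rot": TCP orientation; "ft_force": force on the tool from outside, world axes, zero at the start; "moment": the same for the moment, N m; "grip_width": finger opening in m; "grip_force": force on a finger pad.
Only numpy, scipy, OpenCV 4.12 (cv2) and the standard library are available. Lean on these libraries where they do the work, as an engineer would, in place of code of your own. Each camera call takes 0.05 s, during which the arm holds its last target. There are 200 camera calls.

## Working session

There is one attempt and no reset: what is moved stays moved. The work goes in short steps, Python scripts to look and compute and a tool call to move; the robot and the scene stay as the last step left them, time stands still between calls to the robot, and variables do not carry over. Pictures are saved under pics/ and viewed, at most 10 in all, crops included, and the job is handed in when it is done.

Besides the shell and the picture viewer there is one more tool, called after ">>>" in YAML: its name, and indented under it one key for each argument. arm_command: Moves the arm, as the interface text tells. Its arguments: {"type":"object","properties":{"deltas":{"type":"array"},"newtons":{"type":"number"}},"required":["deltas"]}

```bash
mkdir -p pics
cat > h.py <<'E'
import numpy as np,cv2
from rig import status,imaging,order
def shot(n,f):
    p,d=imaging.camera(n); cv2.imwrite('pics/'+f+'.png',p[:,:,::-1]); np.savez('pics/'+f,p=p,d=d); return p,d
def world(n,d):
    c=imaging.camera_params(n);K=np.array(c['intrinsics']);T=np.linalg.inv(np.array(c['camera_from_world']))
    h,w=d.shape;u,v=np.meshgrid(np.arange(w),np.arange(h))
    pts=np.stack([u,v],-1).reshape(-1,1,2).astype(float)
    D=np.array([c['k1'],0,0,0.])
    x=cv2.undistortPoints(pts,K,D).reshape(h,w,2)
    P=np.stack([x[...,0]*d,-x[...,1]*d,-d,np.ones_like(d)],-1)@T.T
    P[d==0]=np.nan
    return P[...,:3]
E
python3 - <<'E'
from h import *
for n in ('top','scene'):
    p,d=shot(n,n+'0')
    P=world(n,d); np.save('pics/'+n+'P',P)
    print(n,imaging.camera_params(n))
print(status.get_obs())
E
```

```text
top {'intrinsics': array([[462.78971341,   0.        , 280.5656617 ],
       [  0.        , 462.78971341, 205.2907236 ],
       [  0.        ,   0.        ,   1.        ]]), 'k1': -0.11672191471548356, 'camera_from_world': array([[-0.0021622 , -0.99998775,  0.00445304,  0.08194105],
       [ 0.99893037, -0.00195419,  0.04619852, -0.63054998],
       [-0.04618925,  0.00454817,  0.99892235, -1.19602789],
       [ 0.        ,  0.        ,  0.        ,  1.        ]])}
scene {'intrinsics': array([[546.41998736,   0.        , 287.62086646],
       [  0.        , 546.41998736, 206.69823476],
       [  0.        ,   0.        ,   1.        ]]), 'k1': -0.15118986594832157, 'camera_from_world': array([[-0.60839738,  0.79353481,  0.012455  ,  0.33114781],
       [-0.58285686, -0.45741333,  0.67160325,  0.3620233 ],
       [ 0.53863764,  0.40134218,  0.74080628, -1.55540898],
       [ 0.        ,  0.        ,  0.        ,  1.        ]])}
{'time': 0.1, 'q': array([ 1.00850888e+00,  5.28334906e-01,  1.43376078e+00, -1.30634652e-05,
        1.18138577e+00, -1.78505922e-01]), 'joint_velocities': array([-0.00025513, -0.00203612, -0.00220752,  0.00044865,  0.00083608,
       -0.00158136]), 'joint_torque': array([ 7.02538529e-06, -4.40984595e+01, -1.77150142e+01,  6.34621060e-02,
        5.33829792e-02, -4.74519641e-05]), 'position': array([0.23364786, 0.57898706, 0.22169727]), 'tool_rot': array([ 1.90712770e-01,  9.81645429e-01, -8.82540957e-04, -3.36228133e-04]), 'ft_force': array([ 0.24706378, -0.09773161, -0.39934677]), 'moment': array([-0.03095697, -0.02774273,  0.03381891]), 'grip_force': 0.0, 'grip_width': 0.08714680550642367}
```

View pics/top0.png

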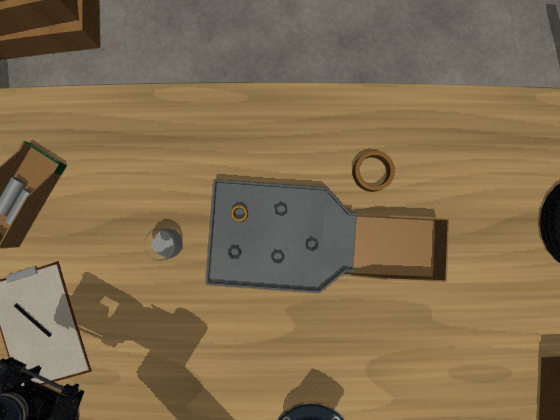

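View pics/scene0.png

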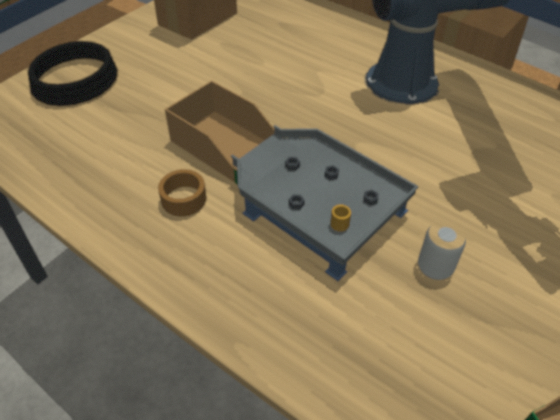

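The top view shows nuts at about (235,252), (281,209), (278,256) and (312,244), the bush at (240,213), and the lip at column 355. The bin is to the right of the lip, the tape at (373,170) and the filter at (163,243).

```bash
cat >> h.py <<'E'
def find(n,p,d,z0,tol=0.007):
    pass
def tray_fit(P):
    m=(P[...,2]>0.078)&(P[...,2]<0.096)&(P[...,0]>0.4)&(P[...,0]<0.75)&(P[...,1]>-0.1)&(P[...,1]<0.27)
    return m
E
python3 - <<'E'
from h import *
z=np.load('pics/top0.npz');d=z['d'];P=world('top',d)
for u,v in [(235,252),(281,209),(278,256),(312,244),(240,213)]:
    w=P[v-14:v+15,u-14:u+15].reshape(-1,3)
    zf=np.nanmedian(w[:,2]); m=w[:,2]>zf+0.009
    q=w[m]; print(u,v,'floor',zf.round(4),'top',np.nanmedian(q[:,2]).round(4),'mid',((q.min(0)+q.max(0))/2).round(4),'mean',q.mean(0).round(4),m.sum())
# tray floor mask
m=(abs(P[...,2]-0.06)<0.008); m[:170]=0;m[300:]=0;m[:,:200]=0;m[:,370:]=0
n,l,s,c=cv2.connectedComponentsWithStats(m.astype(np.uint8)); i=1+s[1:,4].argmax(); print(s[i])
q=P[l==i][:,:2].astype(np.float32)
r=cv2.minAreaRect(q); print(r, cv2.boxPoints(r))
h=cv2.approxPolyDP(cv2.convexHull(q),0.008,True); print(h[:,0].round(4))
# rims
m=(P[...,2]>0.076)&(P[...,2]<0.095)&(P[...,1]>-0.08)&(P[...,1]<0.27)&(P[...,0]>.4)&(P[...,0]<.8)
n,l,s,c=cv2.connectedComponentsWithStats(m.astype(np.uint8),connectivity=8)
i=1+s[1:,4].argmax();q=P[l==i][:,:2].astype(np.float32)
print(s[i],cv2.approxPolyDP(cv2.convexHull(q),0.008,True)[:,0].round(4))
im=z['p'][160:310,195:455,::-1]; cv2.imwrite('pics/c1.png',cv2.resize(im,None,fx=3,fy=3,interpolation=cv2.INTER_CUBIC))
E
```

```text
235 252 floor 0.0612 top 0.0766 mid [0.5111 0.1975 0.0762] mean [0.5112 0.1971 0.0765] 76
281 209 floor 0.0612 top 0.0764 mid [0.6187 0.0811 0.0759] mean [0.6189 0.0813 0.0763] 76
278 256 floor 0.0612 top 0.0768 mid [0.4999 0.0888 0.076 ] mean [0.4998 0.0889 0.0765] 79
312 244 floor 0.0611 top 0.0763 mid [0.5305 0.0034 0.076 ] mean [0.5305 0.0039 0.0763] 77
240 213 floor 0.0617 top 0.1006 mid [0.6082 0.1827 0.0883] mean [0.6078 0.1829 0.0971] 132
[  209   182   148   108 12501]
((0.5499138236045837, 0.07397166639566422), (0.36067330837249756, 0.24951770901679993), 85.66342163085938) [[ 0.41187593 -0.09641501]
 [ 0.6606793  -0.11528237]
 [ 0.6879517   0.24435835]
 [ 0.43914837  0.2632257 ]]
[[ 0.6874  0.2433]
 [ 0.4389  0.2606]
 [ 0.4189 -0.0122]
 [ 0.4703 -0.0986]
 [ 0.6012 -0.1094]
 [ 0.6667 -0.031 ]]
[ 206  179  141  114 1118] [[ 0.6905  0.2481]
 [ 0.4342  0.2646]
 [ 0.414  -0.0081]
 [ 0.4652 -0.0773]
 [ 0.6228 -0.0779]
 [ 0.6724 -0.0313]]
```

View pics/c1.png

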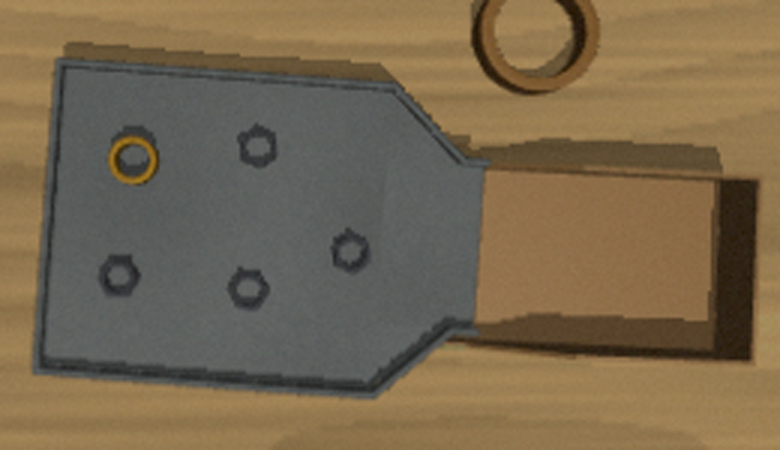

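The enlarged view confirms the four nuts, the bush and the tray axis, with the mouth pointing almost along world −y. I'll straddle each nut with the fingers about 20 mm apart and push them one at a time in the order D, C, A, B. First I turn the tool to line up with the tray.

>>> arm_command:
  deltas: [-0.54, 0, 0, 0, 0.18, -0.54, 0, 0, 0, 0.18, -0.54, 0, 0, 0, 0.18, -0.54, 0, 0, 0, 0.18, -0.54, 0, 0, 0, 0.18, -0.54, 0, 0, 0, 0.18, -0.54, 0, 0, 0, 0.18, -0.54, 0, 0, 0, 0]

```text
time: 1.1
position: [0.2338, 0.5792, 0.2221]
tool_rot: [0.732, 0.682, -0.001, 0.0]
ft_force: [-0.3, -1.3, -0.4]
grip_width: 0.0219
grip_force: 0.0
```

```bash
cat >> h.py <<'E'
ex=np.array([-0.0757,-0.9971]);ey=np.array([0.9971,-0.0757]);O=np.array([0.550,0.0835])
def totray(p): d=np.asarray(p)[:2]-O; return np.array([d@ex,d@ey])
def here():
    from scipy.spatial.transform import Rotation as R
    o=status.get_obs(); M=R.from_quat(o['tool_rot']).as_matrix()
    a=totray(o['position'])
    x=M[:2,0]; ang=np.arctan2(-(x@ey),-(x@ex))
    print('t',o['time'],'tray xy',a.round(4),'z',o['position'][2].round(4),'push angle',ang.round(4),'w',round(o['grip_width'],4),'F',o['ft_force'].round(1))
    return o,M,a
def delta(x,y,z):
    o,M,a=here(); w=O+x*ex+y*ey
    print('tool delta to',(x,y,z),(M.T@(np.append(w,z)-o['position'])).round(4))
E
python3 -c "
from h import *
delta(.044,-.013,.12)"
```

```text
t 1.1 tray xy [-0.4703 -0.3528] z 0.2221 push angle 0.0049 w 0.0219 F [-0.3 -1.3 -0.4]
tool delta to (0.044, -0.013, 0.12) [-0.5159  0.3374  0.1024]
```

>>> arm_command:
  deltas: [-0.54, -0.043, 0.028, 0, 0, -0.54, -0.043, 0.028, 0, 0, -0.54, -0.043, 0.028, 0, 0, -0.54, -0.043, 0.028, 0, 0, -0.54, -0.043, 0.028, 0, 0, -0.54, -0.043, 0.028, 0, 0, -0.54, -0.043, 0.028, 0, 0, -0.54, -0.043, 0.028, 0, 0, -0.54, -0.043, 0.028, 0, 0, -0.54, -0.043, 0.028, 0.03, 0, -0.54, -0.043, 0.028, 0.03, 0, -0.54, -0.043, 0.028, 0.03, 0]

```text
time: 2.6
position: [0.5323, 0.0388, 0.1318]
tool_rot: [0.731, 0.682, 0.0, 0.0]
ft_force: [1.0, 0.3, 0.4]
grip_width: 0.0198
grip_force: 0.0
```

```bash
python3 -c "
from h import *
delta(.044,-.013,.067)
shot('scene','s1')"
```

```text
t 2.6 tray xy [ 0.0459 -0.0143] z 0.1318 push angle 0.0061 w 0.0198 F [1.  0.3 0.4]
tool delta to (0.044, -0.013, 0.067) [0.0019 0.0012 0.0648]
```

View pics/s1.png

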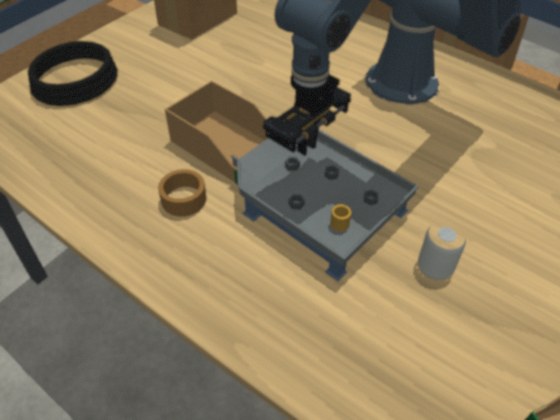

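The arm is over the tray with its fingertips near (305,150), above and just behind nut D at (293,163). I lower it and push.

>>> arm_command:
  deltas: [-0.54, 0.001, 0.001, 0.022, 0, -0.54, 0.001, 0, 0.022, 0, -0.54, 0, 0, 0.021, 0, -0.54, 0, 0, 0, 0]

```text
time: 3.15
position: [0.5312, 0.0426, 0.0662]
tool_rot: [0.732, 0.682, -0.001, -0.002]
ft_force: [-0.6, 0.7, -0.0]
grip_width: 0.0195
grip_force: 0.0
```

>>> arm_command:
  deltas: [-0.54, -0.018, 0, 0, 0, -0.54, -0.018, 0, 0, 0, -0.54, -0.018, 0, 0, 0, -0.54, -0.018, 0, 0, 0, -0.54, -0.018, 0, 0, 0, -0.54, -0.018, 0, 0, 0, -0.54, -0.018, 0, 0, 0, -0.54, -0.018, 0, 0, 0, -0.54, -0.018, 0, 0, 0, -0.54, 0, 0, 0, 0]

```text
time: 4.4
position: [0.521, -0.1209, 0.0675]
tool_rot: [0.733, 0.68, 0.0, 0.0]
ft_force: [0.5, -0.3, -0.2]
grip_width: 0.0198
grip_force: 0.0
```

>>> arm_command:
  deltas: [-0.54, 0, 0, -0.05, 0, -0.54, 0.06, 0, 0, 0, -0.54, 0.06, 0, 0, 0, -0.54, 0.06, 0, 0, 0, -0.54, 0.06, 0, 0, 0, -0.54, 0, 0, 0, 0]

```text
time: 5.15
position: [0.5374, 0.1248, 0.1175]
tool_rot: [0.73, 0.683, 0.0, -0.0]
ft_force: [-0.6, 0.2, -0.5]
grip_width: 0.0196
grip_force: 0.0
```

```bash
python3 -c "
from h import *
delta(-.042,-.056,.067)
p,d=shot('top','t1')
cv2.imwrite('pics/c2.png',cv2.resize(p[160:310,195:455,::-1],None,fx=3,fy=3))"
```

```text
t 5.15 tray xy [-0.0402 -0.0157] z 0.1175 push angle 0.01 w 0.0196 F [-0.6  0.2 -0.5]
tool delta to (-0.042, -0.056, 0.067) [ 0.0022 -0.0403  0.0505]
```

View pics/c2.png

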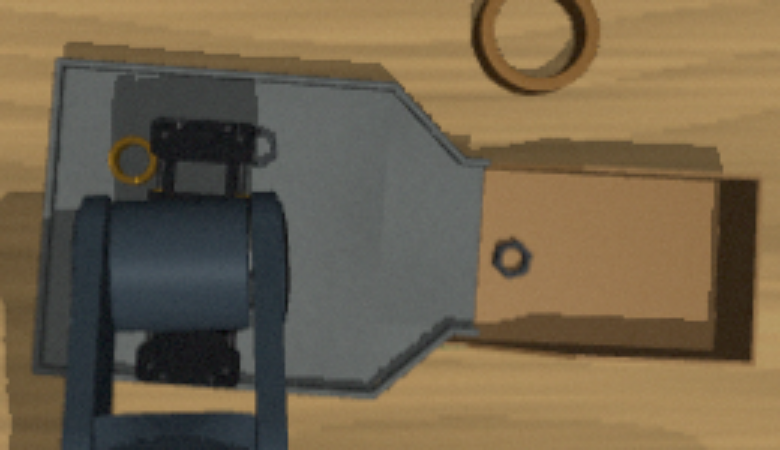

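Nut D is in the bin, at (511,257) in the crop. Next is nut C, with a push angle of about 0.13.

>>> arm_command:
  deltas: [-0.54, 0.002, -0.04, 0, 0, -0.54, 0, 0, 0, -0.12, -0.54, 0, 0, 0.025, 0, -0.54, 0, 0, 0.025, 0, -0.54, 0, 0, 0, 0]

```text
time: 5.82
position: [0.497, 0.1236, 0.0662]
tool_rot: [0.691, 0.723, -0.002, -0.002]
ft_force: [0.1, 0.5, -0.5]
grip_width: 0.0198
grip_force: 0.0
```

>>> arm_command:
  deltas: [-0.54, -0.021, 0, 0, 0, -0.54, -0.021, 0, 0, 0, -0.54, -0.021, 0, 0, 0, -0.54, -0.021, 0, 0, 0, -0.54, -0.021, 0, 0, 0, -0.54, -0.021, 0, 0, 0, -0.54, -0.021, 0, 0, 0, -0.54, -0.021, 0, 0, 0, -0.54, -0.021, 0, 0, 0, -0.54, -0.021, 0, 0, 0, -0.54, -0.021, 0, 0, 0, -0.54, -0.021, 0, 0, 0]

```text
time: 7.32
position: [0.5106, -0.1283, 0.0681]
tool_rot: [0.69, 0.723, 0.0, 0.0]
ft_force: [0.6, -0.5, 0.0]
grip_width: 0.0201
grip_force: 0.0
```

>>> arm_command:
  deltas: [-0.54, 0, 0, 0, 0, -0.54, 0, 0, -0.05, 0, -0.54, 0.06, 0, 0, 0, -0.54, 0.06, 0, 0, 0, -0.54, 0.06, 0, 0, 0, -0.54, 0.06, 0, 0, 0, -0.54, 0.06, 0, 0, 0, -0.54, 0.05, 0, 0, 0.04, -0.54, 0, 0, 0, 0]

```text
time: 8.45
position: [0.4925, 0.2267, 0.1175]
tool_rot: [0.702, 0.712, 0.0, -0.0]
ft_force: [-0.8, -0.3, 0.4]
grip_width: 0.0199
grip_force: 0.0
```

```bash
python3 -c "
from h import *
delta(-.148,-.051,.067)
p,d=shot('top','t2')
cv2.imwrite('pics/c3.png',cv2.resize(p[160:310,195:455,::-1],None,fx=3,fy=3))"
```

```text
t 8.45 tray xy [-0.1384 -0.0681] z 0.1175 push angle 0.0891 w 0.0199 F [-0.8 -0.3  0.4]
tool delta to (-0.148, -0.051, 0.067) [0.008  0.0179 0.0505]
```

View pics/c3.png

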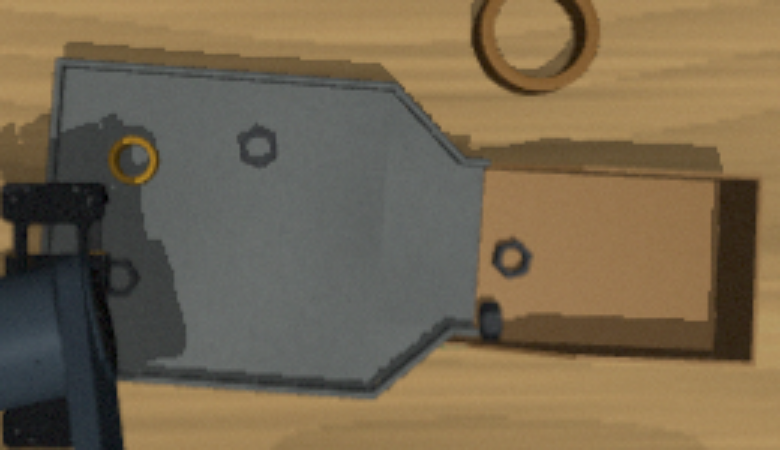

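Nut C left the tray but shows edge-on at (490,320), right by the lip. I'll check its height to see whether it is really in the bin.

```bash
python3 -c "
from h import *
p,d=shot('top','t3'); P=world('top',d)
for v in range(258,272,1):
  print(v,[(tuple((totray(P[v,u])*1000).round().astype(int)),int(P[v,u,2]*1000)) for u in range(353,364,2)])
p,d=shot('scene','s2')
cv2.imwrite('pics/c4.png',cv2.resize(p[70:230,150:430,::-1],None,fx=2.8,fy=2.8,interpolation=cv2.INTER_CUBIC))"
```

```text
258 [((np.int64(188), np.int64(-40)), 61), ((np.int64(203), np.int64(-43)), 2), ((np.int64(208), np.int64(-43)), 6), ((np.int64(213), np.int64(-42)), 6), ((np.int64(219), np.int64(-42)), 4), ((np.int64(224), np.int64(-42)), 1)]
259 [((np.int64(188), np.int64(-43)), 61), ((np.int64(202), np.int64(-46)), 7), ((np.int64(208), np.int64(-45)), 6), ((np.int64(213), np.int64(-45)), 6), ((np.int64(219), np.int64(-45)), 2), ((np.int64(224), np.int64(-44)), 4)]
260 [((np.int64(189), np.int64(-45)), 58), ((np.int64(203), np.int64(-48)), 3), ((np.int64(208), np.int64(-48)), 5), ((np.int64(214), np.int64(-48)), 1), ((np.int64(220), np.int64(-47)), 1), ((np.int64(224), np.int64(-47)), 4)]
261 [((np.int64(189), np.int64(-48)), 59), ((np.int64(202), np.int64(-51)), 10), ((np.int64(206), np.int64(-50)), 20), ((np.int64(211), np.int64(-49)), 22), ((np.int64(216), np.int64(-49)), 22), ((np.int64(224), np.int64(-49)), 7)]
262 [((np.int64(189), np.int64(-50)), 61), ((np.int64(201), np.int64(-53)), 17), ((np.int64(205), np.int64(-52)), 25), ((np.int64(210), np.int64(-52)), 26), ((np.int64(215), np.int64(-
[... 1427 characters left out ...]
 4)]
269 [((np.int64(186), np.int64(-66)), 87), ((np.int64(203), np.int64(-71)), 16), ((np.int64(204), np.int64(-69)), 39), ((np.int64(209), np.int64(-69)), 38), ((np.int64(216), np.int64(-69)), 32), ((np.int64(226), np.int64(-71)), 2)]
270 [((np.int64(186), np.int64(-69)), 83), ((np.int64(204), np.int64(-74)), 12), ((np.int64(205), np.int64(-72)), 34), ((np.int64(210), np.int64(-72)), 32), ((np.int64(215), np.int64(-71)), 35), ((np.int64(226), np.int64(-73)), 7)]
271 [((np.int64(187), np.int64(-71)), 80), ((np.int64(203), np.int64(-76)), 16), ((np.int64(206), np.int64(-75)), 27), ((np.int64(212), np.int64(-75)), 27), ((np.int64(217), np.int64(-75)), 24), ((np.int64(226), np.int64(-76)), 6)]
```

View pics/c4.png

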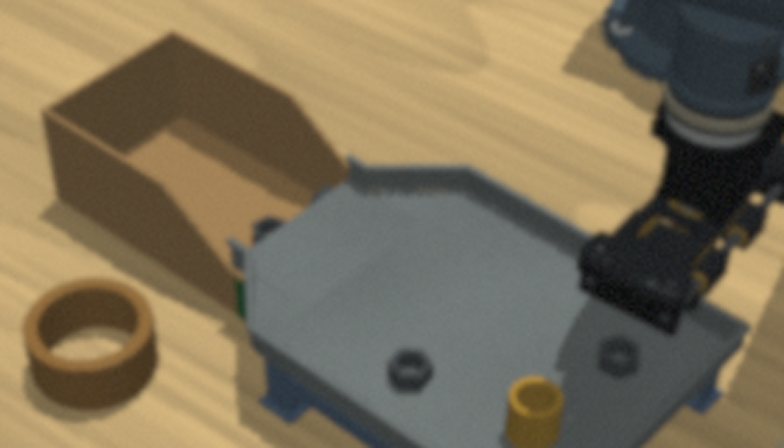

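Nut C is inside the bin, on edge against the side wall with its top at z≈37 mm. The scene view shows the bush, nut A at (618,355) and nut B at (410,370) unmoved. Next is nut A.

>>> arm_command:
  deltas: [-0.54, 0.008, 0.018, 0, 0, -0.54, 0, 0, 0, 0, -0.54, 0, 0, 0.025, 0, -0.54, 0, 0, 0.025, 0, -0.54, 0, 0, 0, 0]

```text
time: 9.22
position: [0.5096, 0.2293, 0.066]
tool_rot: [0.705, 0.709, -0.003, -0.002]
ft_force: [-0.5, -0.8, 0.2]
grip_width: 0.0201
grip_force: 0.0
```

>>> arm_command:
  deltas: [-0.54, -0.021, 0, 0, 0, -0.54, -0.021, 0, 0, 0, -0.54, -0.021, 0, 0, 0, -0.54, -0.021, 0, 0, 0, -0.54, -0.021, 0, 0, 0, -0.54, -0.021, 0, 0, 0, -0.54, -0.021, 0, 0, 0, -0.54, -0.021, 0, 0, 0, -0.54, -0.021, 0, 0, 0]

```text
time: 10.35
position: [0.5133, 0.0408, 0.0687]
tool_rot: [0.705, 0.709, 0.0, 0.0]
ft_force: [0.1, 0.2, 0.4]
grip_width: 0.0201
grip_force: 0.1
```

>>> arm_command:
  deltas: [-0.54, -0.021, 0, 0, 0, -0.54, -0.021, 0, 0, 0, -0.54, -0.021, 0, 0, 0, -0.54, -0.021, 0, 0, 0, -0.54, -0.021, 0, 0, 0, -0.54, -0.021, 0, 0, 0, -0.54, -0.021, 0, 0, 0, -0.54, -0.021, 0, 0, 0, -0.54, 0, 0, 0, 0]

```text
time: 11.48
position: [0.5149, -0.1279, 0.0683]
tool_rot: [0.706, 0.709, 0.0, 0.001]
ft_force: [0.4, 0.9, -0.5]
grip_width: 0.02
grip_force: 0.0
```

>>> arm_command:
  deltas: [-0.54, 0, 0, -0.06, 0, -0.54, 0.06, 0, 0, 0.18, -0.54, 0.06, 0, 0, 0.16, -0.54, 0.06, 0, 0, 0, -0.54, 0.05, 0.02, 0, 0, -0.54, 0, 0.04, 0, 0, -0.54, 0, 0, 0, 0]

```text
time: 12.35
position: [0.6184, 0.076, 0.1279]
tool_rot: [0.811, 0.584, 0.001, 0.001]
ft_force: [-0.2, 0.2, 0.3]
grip_width: 0.0197
grip_force: 0.0
```

```bash
python3 -c "
from h import *
delta(-.042,.079,.067)
p,d=shot('top','t4')
cv2.imwrite('pics/c5.png',cv2.resize(p[160:310,195:455,::-1],None,fx=3,fy=3))"
```

```text
t 12.35 tray xy [0.0023 0.0688] z 0.1279 push angle -0.2468 w 0.0197 F [-0.2  0.2  0.3]
tool delta to (-0.042, 0.079, 0.067) [ 0.0454 -0.0011  0.0609]
```

View pics/c5.png

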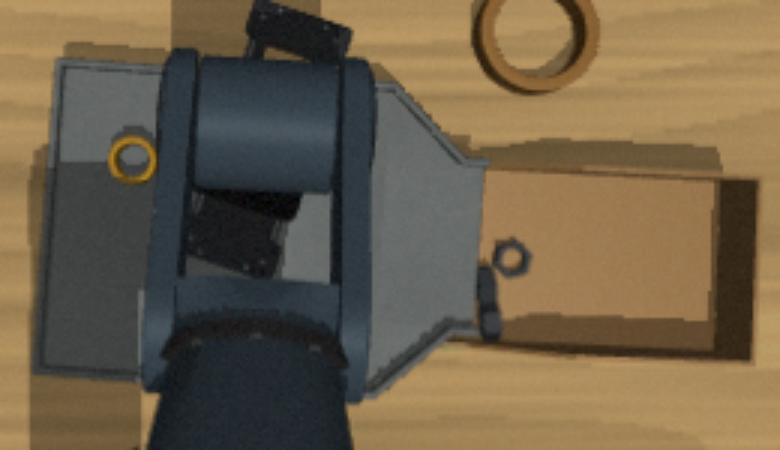

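Nut A is in the bin as well, at (487,285), and the bush has not moved. Last is nut B.

>>> arm_command:
  deltas: [-0.54, 0.044, -0.001, 0, 0, -0.54, 0, 0, 0, 0, -0.54, 0, 0, 0.03, 0, -0.54, 0, 0, 0.03, 0, -0.54, 0, 0, 0, 0]

```text
time: 13.02
position: [0.625, 0.1167, 0.0652]
tool_rot: [0.812, 0.584, -0.003, -0.002]
ft_force: [-0.4, 0.4, -0.4]
grip_width: 0.0199
grip_force: 0.0
```

>>> arm_command:
  deltas: [-0.54, -0.021, 0, 0, 0, -0.54, -0.021, 0, 0, 0, -0.54, -0.021, 0, 0, 0, -0.54, -0.021, 0, 0, 0, -0.54, -0.021, 0, 0, 0, -0.54, -0.021, 0, 0, 0, -0.54, -0.021, 0, 0, 0, -0.54, -0.021, 0, 0, 0, -0.54, -0.021, 0, 0, 0, -0.54, -0.021, 0, 0, 0, -0.54, -0.021, 0, 0, 0, -0.54, -0.021, 0, 0, 0]

```text
time: 14.52
position: [0.548, -0.123, 0.0674]
tool_rot: [0.812, 0.584, -0.0, -0.0]
ft_force: [0.3, 0.1, -1.0]
grip_width: 0.0203
grip_force: 0.0
```

>>> arm_command:
  deltas: [-0.54, 0, 0, 0, 0, -0.54, 0, 0, -0.06, 0, -0.54, 0, 0, -0.06, 0, -0.54, 0.05, -0.03, 0, 0, -0.54, 0.05, -0.03, 0, 0, -0.54, 0.05, -0.03, 0, 0, -0.54, 0.05, -0.03, 0, 0, -0.54, 0.05, -0.03, 0, 0, -0.54, 0.05, -0.03, 0, 0, -0.54, 0.05, -0.03, 0, 0, -0.54, 0.05, -0.03, 0, 0, -0.54, 0, 0, 0, 0]

```text
time: 16.02
position: [0.4465, 0.3381, 0.1875]
tool_rot: [0.81, 0.587, 0.0, -0.0]
ft_force: [-0.0, -0.2, 0.7]
grip_width: 0.0198
grip_force: 0.0
```

```bash
python3 -c "
from h import *
here()
p,d=shot('top','t5')
P=world('top',d)
m=(P[...,2]>.085)&(P[...,2]<.11);m[:195]=0;m[232:]=0;m[:,:222]=0;m[:,258:]=0
print('bush',P[m].mean(0),m.sum())
cv2.imwrite('pics/c6.png',cv2.resize(p[130:310,150:455,::-1],None,fx=2.6,fy=2.6))"
```

```text
t 16.025 tray xy [-0.246  -0.1225] z 0.1875 push angle -0.241 w 0.0198 F [-0.  -0.2  0.7]
bush [0.60786384 0.18333704 0.09971199] 116
```

View pics/c6.png

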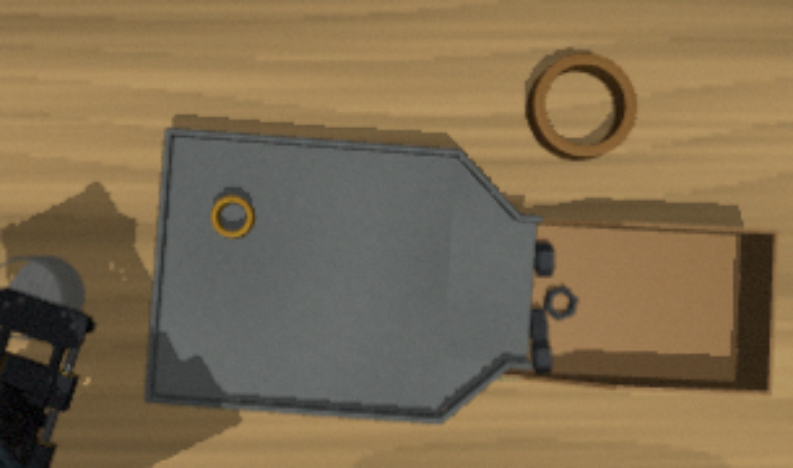

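All four nuts are in the bin: (543,258), (560,301), (538,325) and (542,357). The bush, tape and bin are where they started, and the arm is clear. I hand the job in.

```bash
python3 -c "
from h import *
print(order.hand_in())"
```

```text
the job is handed in; nothing more can be done
None
```

I swept all four nuts over the lip into the bin and handed the job in at about 16 s; the bush measured in its original place, and the bin, filter and tape showed no sign of being moved in the last picture.

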